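# Turn a capsule plate face up with a blade lifter

### The arm

A 7-joint arm with a two-finger parallel gripper is mounted at the origin on a cart in front of the work surface, level with it; the furniture and walls round the work are solid. World frame = base frame: x ahead of the robot, y to its left, z up, the work surface at z = 0. Lengths are in m, angles in rad, forces in N, time in s.
With the tool pointing down it reaches from about 0.425 to 0.925 m from the base axis. Payload 6.8 kg.
Tool frame: the origin (TCP) lies at the very end of the fingers, on their centre line; the grasp point (between the pads) lies 19 mm behind it; z points along the fingers, y is the line along which they close (so a half turn about z gives the same grasp; the last joint's range is limited). The gripper opens to 85 mm and grips with 20 to 120 N. Pads are 22 mm wide; open, the fingers measure 114 mm over their backs; the gripper's body (76 mm by 85 mm) begins 54 mm behind the grasp point. The pads swing forward as they close: fully open they stand 13 mm farther back than shut.
Start: joints at [-0.108, 0.477, 0.022, 1.555, -0.011, 1.109, -0.083], TCP at [0.675, 0, 0.231] pointing down, gripper open.
Joint ranges: [-2.96, 2.96], [-0.34, 2.1], [-1.41, 1.46], [0.24, 2.44], [-1.37, 4.51], [0.17, 1.92], [-2.96, 2.96]. Speed limits (rad/s): [2.39, 2.39, 3.14, 3.14, 3.14, 3.14, 3.14].

### API

Orientations are given as a unit quaternion [w, x, y, z].
In Python, from station import bot gives the robot as it stands.
- The arm moves only by the tool apply_moves, never from a script. Its argument "deltas" is a list of rows, each a list of 3 entries, a list of its own where there are three numbers: the closure, from 0 (fully open) to 1 (shut), then the shift along the tool's x, y, z in units of 0.2 m (1.0 is 0.2 m), then the turn about the tool's z in units of 2 pi rad (1.0 is 2 pi rad). A call has 1 to 12 rows; each row is the pose to reach, as a shift and turn from the pose commanded when the call began, along the tool's axes at that moment, turning the shorter way round; what a row does not reach only later rows make up. A row lasts 1/10 s, in which the tool goes at most 50 mm and 8.59 degrees, less where a joint would pass 70% of its speed; a pose out of reach is approached as far as the arm can. A call with a number of a shift or a turn outside -1 to 1 is refused whole. A call with a gripper value outside its range is refused whole. The fingers move at their own pace and stop on an object; "squeeze" is the grip in N (left out, the last holds). Time passes only in rows, so rows that repeat a pose let the fingers close. It gives the time, the measured TCP pose, the force, the opening and the grip force at its end, in the units of the state.
- bot.get_obs(): the state, without advancing time (a new reading comes with each control period).
- bot.read_camera(name): name is "scene" or "side" or "wrist"; returns a dict with "color" (420x560x3 uint8, red, green, blue), "intrinsics" (3x3 intrinsics, pixels), "pose" (4x4, takes a point from camera to world coordinates); the wrist camera has in their place "hand_eye" (4x4, takes a point from camera to tool coordinates, whose origin is the TCP and whose axes are the flange's). Camera axes: x right, y down, z forward; pixel columns grow to the right and rows downward; lengths in m; the calibration is good to about 2 mm. A picture is of the moment at which its call begins: read the wrist's pose just before it. There is no depth.
- bot.hand_in(): hands the job in; it is judged then, once.
Trained networks look in a picture, given as the dict that the camera call returned (one of the last four; its "shot" number tells which), for a name from the list of things; names that differ only in an ending like _2 or _b are one class to them, and where a whole thing is asked for, a point or a joint stands for the part that bears it (a point fixed in the world has none). Each returns a list of dicts, best first, with "confidence" (0 to 1); they miss things now and then, are a little off and sometimes report something else, mostly with a low value. They report only what shows in the picture. A call takes as long as a camera call.
- bot.look_for(picture, target): "point" ([x, y, z] in m, in world coordinates, good to about 4 mm: the middle of the surface that is visible of it).
The state is a dict: "t": time; "q": joint angles; "joint_vel": joint speeds; "joint_torque": joint torques, N m; "eef_pos": TCP position; "tool_rot": TCP orientation; "contact_force": force on the tool from outside, world axes, zero at the start; "torque": the same for the moment, N m; "gripper_width": opening from 0.0 (shut) to 1.0 (fully open); "grasp_force": force on a finger pad.
Only numpy, scipy, OpenCV 4.12 (cv2) and the standard library are available. Lean on these libraries where they do the work, as an engineer would, in place of code of your own. Each camera call takes 0.05 s, during which the arm holds its last target. There are 200 camera calls.

### The job

Take the orange-handled lifter from its white tray, press its blade tip lightly on the black pad and, keeping it pressed there, slide it under the overhanging lip of the blue-backed capsule plate; then lift and tilt that edge with the blade until the plate goes over and lies flat on the pad with its white dimpled face up. Finally stand the lifter back in its tray. Never touch the plate with the gripper, do not press hard on the pad or the plate with the lifter, and leave the bottle, pots and weight alone.

Things in the scene. Friction and masses are not known exactly. Their poses are not given: they have to be found in the camera images.
- plate_center (a point): Centre of the capsule plate, 50 (x) x 84 (y) x 10 mm, 60 to 120 g, 5 mm above its underside. Starts face down, z up: blue back, two black stripes. Its -x long edge, an overhanging lip, faces the robot within 30 degrees; its +x edge is a plain full-thickness wall on which it can be rocked over, away from the robot. Turned over, z points down.
- plate_lip (a point): Middle of the plate's lip edge, on the lip's underside: 25 mm from the plate's centre toward its own -x, 5.5 mm above the pad at the start.
- pad_top (a point): Centre of the top of the black high-grip pad, 166 (x) x 126 (y) mm, 18 mm above the counter, on a grey fixed base 184 x 144 x 10 mm. Borne on springs: sinks straight down about 1 mm for each 6 N pressed on it, at most 6 mm. x points away from the robot's side. The plate starts on its near half and has room to turn over onto the far half.
- lifter_handle (a point): Point in the lifter's handle, 55 mm above the underside of its foot. Orange handle 24 (x) x 14 (y) mm, 6 to 80 mm above the underside, on a black foot 36 x 32 x 8 mm. Grip it from above across its 14 mm (y), firmly: it can turn in a weak grip when the blade is pressed.
- tray_in (a point): Centre of the inner floor of the fixed white tray in which the lifter stands, 170 (x) x 76 (y) mm outside, walls 3 mm thick, 10 mm high, floor 3 mm above the counter. The lifter starts with its handle 40 to 50 mm from this point toward the tray's -x and its blade along the tray's +x.
- dropper_bottle_foot (a point): Foot of a small brown dropper bottle, 32 mm wide, 78 mm high, bystander.
- weight_foot (a point): Foot of a beige balance weight, 28 mm wide, 40 mm high, bystander.
- cream_pot_foot (a point): Foot of a white cream pot, 62 mm wide, 66 mm high, bystander.
- plate: The capsule plate; origin at the centre of its underside as it starts. Blue back plate 50 x 84 x 4.5 mm over a white core 5.5 mm thick with dark dimples underneath; the core spans x = -11 to +25 mm, so from x = -25 to -11 mm the back plate overhangs as a lip along the whole -x edge, with a 5.5 mm high, 14 mm deep gap under it.
- lifter: The lifter, 145 g, standing upright; origin at the centre of its foot's underside, z up the handle, x along the blade. The steel blade, 30 mm wide, 2 mm thick, starts at a clamped pivot over the foot and slopes down 6 to 10 degrees; the angle is set differently each time, does not yield in use and is not measured: the tip ends 98 mm ahead of the handle's axis, 0 to 6 mm higher than the foot's underside.
- pad: The black pad; origin 8 mm below the centre of its top.
- lifter_mid (a point): Point on the lifter's x axis about half-way along the blade: 49 mm ahead of the handle's axis, 11 mm above the level of the foot's underside (fixed to the foot, whatever the blade's angle); the blade's tip lies another 49 mm ahead.

How it is judged:
On the way, in this order (a step that is already met when the one before it is completed fails the run):
1. the blade tip is at least 4 mm under the plate's lip while pressed on the pad with more than 0.5 N (contact force between lifter and pad above 0.5 N and x of lifter_mid in the frame of plate between -0.07 and -0.05 m and y of lifter_mid in the frame of plate between -0.035 and 0.035 m and angle between plate's own z axis and vertical below 0.1 rad), for 0.2 s.
2. the plate stands tilted between 35 and 75 degrees on the blade (angle between plate's own z axis and vertical between 0.61 and 1.31 rad and contact force between lifter and plate above 0.03 N), for 0.1 s.
3. the plate lies turned over on the pad (angle between plate's own z axis and vertical above 3 rad and contact force between plate and pad above 0.2 N), for 0.2 s.
At the end, for the whole second after the job is handed in: The plate lies at rest flat (within 8 degrees) on the pad, white face up, its centre over the pad; the lifter stands upright (within 6 degrees), released and at rest on the tray's floor with foot and blade inside the tray (angle between plate's own z axis and vertical above 3 rad and x of plate_center in the frame of pad_top between -0.083 and 0.083 m and y of plate_center in the frame of pad_top between -0.063 and 0.063 m and z of plate_center in the frame of pad_top below 0.008 m and linear speed of each of plate, lifter below 0.02 m/s and x of lifter in the frame of tray_in between -0.072 and 0.072 m and y of lifter in the frame of tray_in between -0.03 and 0.03 m and z of lifter in the frame of tray_in below 0.005 m and angle between lifter's own z axis and vertical below 0.1 rad and x of lifter_mid in the frame of tray_in between -0.037 and 0.037 m and y of lifter_mid in the frame of tray_in between -0.025 and 0.025 m); the robot touches nothing.
It fails at once if the robot touches the plate (contact force between any of the fingers, the arm and plate above 0.5 N).
It fails at once if the lifter presses on the pad with more than 10 N (contact force between lifter and pad above 10 N).
It fails at once if the lifter presses on the plate with more than 10 N (contact force between lifter and plate above 10 N).
It fails at once if a bystander is moved by more than 15 mm (distance of any of dropper_bottle_foot, weight_foot, cream_pot_foot from where it was at the start of the episode above 0.015 m).
It also fails if it takes over 67 s, if anything falls off the work surface, if the arm or the gripper's body presses on something with over 40 N, if the wrist force passes 120 N, or if a joint passes its speed limit or range.

## Working session

There is one attempt and no reset: what is moved stays moved. The work goes in short steps, Python scripts to look and compute and a tool call to move; the robot and the scene stay as the last step left them, time stands still between calls to the robot, and variables do not carry over. Pictures are saved under pics/ and viewed, at most 10 in all, crops included, and the job is handed in when it is done.

Besides the shell and the picture viewer there is one more tool, called after "Emit:" as a command line: name --argument value ..., lists and objects as JSON in quotes. apply_moves: Moves the arm, as the interface text tells. Its arguments: {"type":"object","properties":{"deltas":{"type":"array","items":{"type":"array"}},"squeeze":{"type":"number"}},"required":["deltas"]}

```bash
mkdir -p pics; ls; python3 - <<'E'
from station import bot
import cv2
o=bot.get_obs();print(o)
for n in("scene","side","wrist"):
    p=bot.read_camera(n);cv2.imwrite(f"pics/a_{n}.png",p["color"][:,:,::-1])
    print(n,p["intrinsics"].tolist(),(p["pose"] if "pose" in p else p["hand_eye"]).round(4).tolist())
    for t in("plate_center","plate_lip","pad_top","lifter_handle","tray_in","dropper_bottle_foot","weight_foot","cream_pot_foot","lifter_mid"):
        for r in bot.look_for(p,t)[:1]:print(t,[round(float(x),4) for x in r["point"]],round(r["confidence"],2))
E
```

```text
pics
{'t': 0.0, 'q': array([-0.10812128,  0.47780485,  0.02232709,  1.55648451, -0.01148747,
        1.10928987, -0.08311075]), 'joint_vel': array([-1.32032877e-03,  2.44167135e-04,  1.94756163e-04,  9.53209472e-04,
        9.91554119e-05,  5.81126540e-04, -5.03282837e-04]), 'joint_torque': array([-5.45967814e-04, -5.96443820e+01,  1.60769675e+00, -2.81194621e+01,
        1.24063640e-02,  9.39900521e-03,  2.20753498e-05]), 'eef_pos': array([6.74392308e-01, 2.07827223e-06, 2.30308332e-01]), 'tool_rot': array([-6.04090982e-04,  7.07089290e-01,  7.07123661e-01, -7.06099099e-04]), 'contact_force': array([-0.13150454,  0.19800722, -0.38581847]), 'torque': array([0.02286723, 0.00326244, 0.0189786 ]), 'grasp_force': 0.0, 'gripper_width': 1.0033140492910586}
scene [[395.3315797518572, 0.0, 277.15000112173055], [0.0, 395.3315797518572, 207.9114046709519], [0.0, 0.0, 1.0]] [[0.8441, -0.2415, 0.4787, 0.1786], [-0.5362, -0.3871, 0.7501, -0.3592], [0.0041, -0.8899, -0.4562, 0.4644], [0.0, 0.0, 0.0, 1.0]]
plate_center [0.5706, 0.0911, 0.0277] 0.77
plate_lip [0.5691, 0.0923, 0.0298] 0.87
pad_top [0
[... 525 characters left out ...]
4
plate_lip [0.5712, 0.0976, 0.0288] 0.65
pad_top [0.6291, 0.1147, 0.0124] 0.6
lifter_handle [0.5211, 0.3423, 0.0173] 0.79
tray_in [0.5518, 0.3544, 0.0036] 0.74
dropper_bottle_foot [0.6949, 0.3086, 0.0493] 0.59
weight_foot [0.6885, 0.3878, 0.024] 0.61
cream_pot_foot [0.6272, 0.4878, 0.0656] 0.97
lifter_mid [0.5212, 0.3354, 0.0192] 0.63
wrist [[311.0898214201606, 0.0, 278.2157605133704], [0.0, 311.0898214201606, 214.03935281935608], [0.0, 0.0, 1.0]] [[-0.0004, -0.9552, -0.2961, 0.0749], [1.0, -0.0005, 0.0003, 0.0005], [-0.0004, -0.2961, 0.9552, -0.1418], [0.0, 0.0, 0.0, 1.0]]
plate_center [0.5742, 0.0988, 0.0286] 0.98
plate_lip [0.5714, 0.1046, 0.0304] 0.86
pad_top [0.622, 0.1085, 0.019] 0.63
```

View pics/a_scene.png

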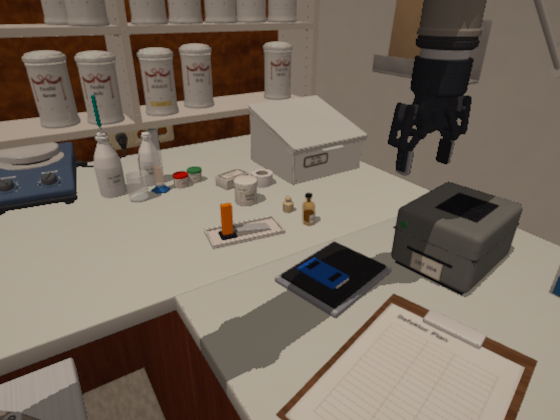

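View pics/a_side.png

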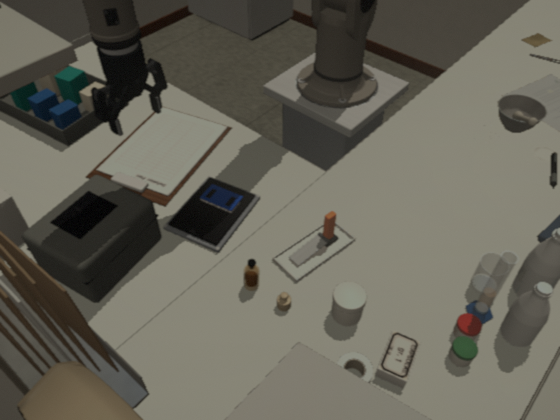

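```bash
cat > h.py <<'E'
import numpy as np,cv2
from station import bot
from scipy.spatial.transform import Rotation as R
def cam(n):
    o=bot.get_obs();p=bot.read_camera(n)
    if n=="wrist":
        w,x,y,z=o["tool_rot"];T=np.eye(4);T[:3,:3]=R.from_quat([x,y,z,w]).as_matrix();T[:3,3]=o["eef_pos"]
        p["T"]=T@p["hand_eye"]
    else:p["T"]=p["pose"]
    return p
def toplane(p,uv,z):
    uv=np.atleast_2d(uv).astype(float)
    d=np.c_[uv,np.ones(len(uv))]@np.linalg.inv(p["intrinsics"]).T@p["T"][:3,:3].T
    c=p["T"][:3,3];return (c+d*((z-c[2])/d[:,2])[:,None])[:,:2]
def mask(p,lo,hi):
    m=cv2.inRange(cv2.cvtColor(p["color"],cv2.COLOR_RGB2HSV),lo,hi)
    cs,_=cv2.findContours(m,cv2.RETR_EXTERNAL,cv2.CHAIN_APPROX_NONE)
    return sorted(cs,key=cv2.contourArea)[::-1]
def rect(p,c,z):
    w=toplane(p,c[:,0],z)*1000;return cv2.minAreaRect(w.astype(np.float32))
E
python3 - <<'E'
from h import *
for n in("wrist","side","scene"):
    p=cam(n);cs=mask(p,(100,120,30),(130,255,255))[:3]
    for c in cs:print(n,cv2.boundingRect(c),rect(p,c,.028))
    cs=mask(p,(3,150,80),(18,255,255))[:3]
    for c in cs:print(n,"orange",cv2.boundingRect(c),rect(p,c,.045)[0])
p=cam("side");print(toplane(p,[[330,235],[296,262]],.01))
E
```

```text
wrist (143, 46, 70, 95) ((572.6888427734375, 97.19387817382812), (50.4458122253418, 84.7143325805664), 12.114840507507324)
wrist (448, 294, 17, 39) ((905.1682739257812, -166.2860107421875), (20.208364486694336, 58.3675422668457), 4.064206600189209)
wrist (437, 391, 18, 29) ((915.1194458007812, -319.7369079589844), (21.14253807067871, 52.81174087524414), 3.9418721199035645)
wrist orange (33, 181, 279, 183) (556.3212890625, -123.93954467773438)
side (28, 89, 53, 40) ((635.3529663085938, -484.24639892578125), (96.23709106445312, 188.5189971923828), 6.591558933258057)
side (200, 185, 43, 25) ((571.6453857421875, 98.64926147460938), (49.98947525024414, 85.69712829589844), 12.403093338012695)
side orange (458, 315, 15, 19) (517.6737060546875, 665.1327514648438)
side orange (326, 212, 9, 7) (470.50457763671875, 326.6825866699219)
side orange (459, 314, 9, 8) (509.9210510253906, 658.6598510742188)
scene (297, 257, 53, 33) ((568.2926025390625, 96.70602416992188), (55.64739990234375, 87.05524444580078), 12.524250984191895)
scene (152, 186, 18, 7) ((433.28607177734375, 615.4911499023438), (38.60470962524414, 43.36225128173828), 58.084774017333984)
scene (553, 277, 7, 19) ((893.7058715820312, -152.93104553222656), (60.3931884765625, 8.741806030273438), 25.146472930908203)
scene orange (277, 295, 150, 125) (484.28302001953125, -96.34922790527344)
scene orange (483, 338, 53, 75) (613.8002319335938, -212.44656372070312)
scene orange (221, 203, 12, 32) (498.24310302734375, 351.04583740234375)
[[0.48807554 0.34399073]
 [0.59222403 0.3351316 ]]
```

View pics/a_wrist.png

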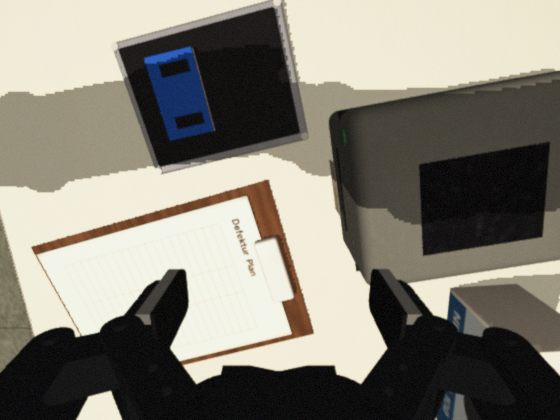

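Emit:
apply_moves --deltas '[[0,[0.9,-0.47,0],0.25],[0,[0.9,-0.47,0],0.25],[0,[0.9,-0.47,0],0.25],[0,[0.9,-0.47,0],0.25],[0,[0.9,-0.47,0],0.25],[0,[0.9,-0.47,0],0.25],[0,[0.9,-0.47,0],0.25],[0,[0.9,-0.47,0],0.25],[0,[0.9,-0.47,0],0.25],[0,[0.9,-0.47,0],0.25],[0,[0.9,-0.47,0],0.25]]'

```text
t: 2.8
eef_pos: [0.581, 0.1802, 0.2314]
tool_rot: [-0.0, 1.0, -0.002, 0.0]
contact_force: [0.1, 1.4, -0.4]
gripper_width: 0.999
grasp_force: 0.0
```

Emit:
apply_moves --deltas '[[0,[0,-0.775,0],0],[0,[0,-0.775,0],0],[0,[0,-0.775,0],0],[0,[0,-0.775,0],0],[0,[0,-0.775,0],0],[0,[0,-0.775,0],0],[0,[0,-0.775,0],0]]'

```text
t: 3.5
eef_pos: [0.5818, 0.3326, 0.2315]
tool_rot: [0.0, 1.0, -0.002, 0.0]
contact_force: [0.4, -0.7, 0.3]
gripper_width: 1.004
grasp_force: 0.0
```

```bash
python3 - <<'E'
from h import *
o=bot.get_obs();print(o["t"],o["eef_pos"],o["tool_rot"],o["q"])
p=cam("wrist");cv2.imwrite("pics/b.png",p["color"][:,:,::-1]);np.savez("b.npz",T=p["T"],K=p["intrinsics"])
for c in mask(p,(3,150,80),(18,255,255))[:2]:print("orange",cv2.boundingRect(c),rect(p,c,.085))
for c in mask(p,(100,120,30),(130,255,255))[:2]:print(cv2.boundingRect(c),rect(p,c,.028))
for t in("lifter_handle","tray_in","lifter_mid","pad_top"):
    for r in bot.look_for(p,t)[:1]:print(t,np.round(r["point"],4),round(r["confidence"],2))
E
```

```text
3.5 [0.58179089 0.33259945 0.23151427] [ 4.37252820e-04  9.99998675e-01 -1.55377954e-03  2.13437175e-04] [-0.78328152  0.47526572  0.24194786  1.5799266  -0.12215036  1.10145875
 -2.08569753]
orange (297, 71, 28, 29) ((684.3567504882812, 303.7984313964844), (21.300996780395508, 23.56299591064453), 17.19425392150879)
orange (261, 246, 16, 42) ((512.0510864257812, 341.8362731933594), (13.604585647583008, 46.701663970947266), 84.46548461914062)
(444, 166, 77, 58) ((572.1480712890625, 99.1224594116211), (51.25079345703125, 85.32328033447266), 12.581430435180664)
(8, 266, 35, 33) ((464.33111572265625, 644.8597412109375), (40.544307708740234, 42.26728820800781), 12.374734878540039)
lifter_handle [0.5318 0.3383 0.0153] 0.74
tray_in [0.5539 0.3399 0.0011] 0.9
lifter_mid [0.5314 0.3364 0.0134] 0.62
pad_top [0.6233 0.1046 0.0184] 0.67
```

View pics/b.png

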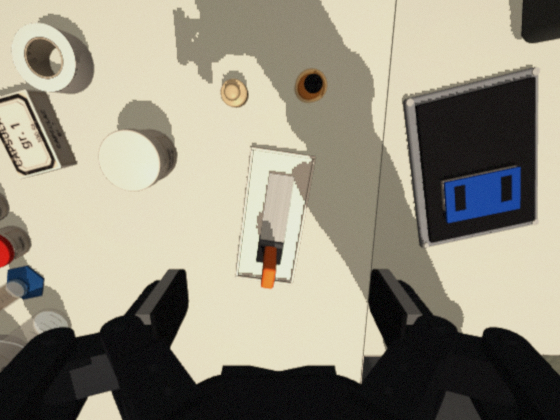

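```bash
python3 - <<'E'
from h import *
im=cv2.imread("pics/b.png");b=np.load("b.npz");p=dict(T=b["T"],intrinsics=b["K"],color=im[:,:,::-1])
c=toplane(p,[[253,146],[313,157],[292,283],[236,277]],.010)
print(c.round(4),c.mean(0),np.degrees(np.arctan2(*(c[0]-c[3])[::-1])),np.degrees(np.arctan2(*(c[1]-c[2])[::-1])))
h=sorted(mask(p,(3,150,80),(18,255,255)),key=cv2.contourArea)[::-1][:2]
for k in h:
    x,y,w,hh=cv2.boundingRect(k)
    if y<200: continue
    m=np.zeros(im.shape[:2],np.uint8);cv2.drawContours(m,[k],-1,255,-1)
    for r in range(y,y+hh,4):
        xs=np.where(m[r])[0];print(r,xs.min(),xs.max())
    print("topback",toplane(p,[[ (261+276)/2,288]],.083))
print("blade tip L/R",toplane(p,[[270,172],[293,175]],.007),"foot",toplane(p,[[262,240],[283,243]],.011))
cv2.imwrite("pics/b2.png",cv2.resize(im[130:300,215:335],None,fx=4.5,fy=3.5,interpolation=cv2.INTER_CUBIC)[:600])
E
```

```text
[[0.6273 0.3603]
 [0.6146 0.2912]
 [0.451  0.314 ]
 [0.4601 0.387 ]] [0.53826371 0.33814629] -9.080193405530723 -7.9150157278279885
246 267 270
250 265 275
254 265 276
258 264 275
262 263 275
266 263 274
270 263 275
274 262 274
278 261 274
282 261 273
286 262 272
topback [[0.48670753 0.34233324]]
blade tip L/R [[0.5968556  0.34126632]
 [0.59317478 0.3140229 ]] foot [[0.51214008 0.35213524]
 [0.50798335 0.32586922]]
```

View pics/b2.png

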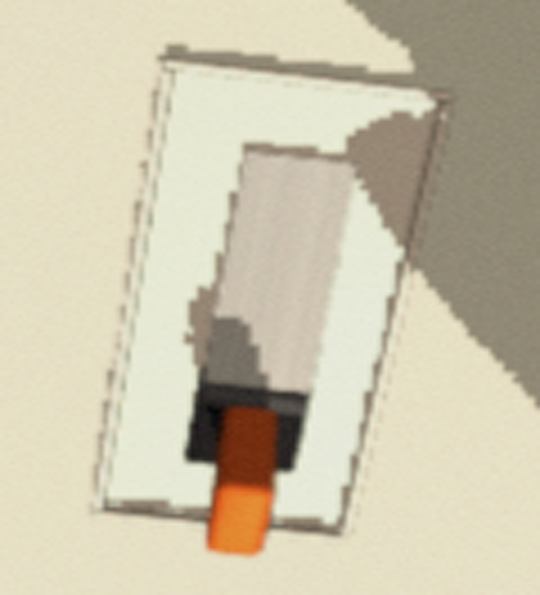

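Emit:
apply_moves --deltas '[[0.4,[-0.424,-0.044,0.3],0.022],[0.4,[-0.424,-0.044,0.5],0.022],[0.4,[-0.424,-0.044,0.6],0.022],[0.4,[-0.424,-0.044,0.75],0.022],[0.4,[-0.424,-0.044,0.9],0.022],[0.4,[-0.424,-0.044,0.963],0.022],[0.4,[-0.424,-0.044,0.963],0.022],[1,[-0.424,-0.044,0.963],0.022],[1,[-0.424,-0.044,0.963],0.022],[1,[-0.424,-0.044,0.963],0.022],[1,[-0.424,-0.044,0.963],0.022],[1,[-0.424,-0.044,0.963],0.022]]' --squeeze 110

```text
t: 4.95
eef_pos: [0.4974, 0.3447, 0.0404]
tool_rot: [-0.001, 0.998, -0.069, 0.001]
contact_force: [-1.3, -0.4, 7.1]
gripper_width: 0.151
grasp_force: 107.4
```

```bash
python3 - <<'E'
from h import *
o=bot.get_obs();print(o)
p=cam("wrist");cv2.imwrite("pics/c.png",p["color"][:,:,::-1]);np.savez("c.npz",T=p["T"],K=p["intrinsics"])
E
```

```text
{'t': 4.95, 'q': array([-0.85807617,  0.60547935,  0.19935413,  1.87758089, -0.18213132,
        0.67272222, -2.25998397]), 'joint_vel': array([-1.01609300e-03, -4.10681683e-04,  1.43621316e-03,  9.44502873e-05,
       -9.79071876e-04,  1.07774341e-07, -1.04535925e-03]), 'joint_torque': array([-8.74955964e-03, -5.34643006e+01,  4.48121578e+00, -1.77081728e+01,
        1.74676024e-04, -1.51445386e-01,  5.20227492e-03]), 'eef_pos': array([0.49739277, 0.34466423, 0.04044923]), 'tool_rot': array([-0.00117033,  0.99760446, -0.06915723,  0.00111567]), 'contact_force': array([-1.31142912, -0.44104466,  7.08276783]), 'torque': array([-0.05996213,  0.04030314,  0.04283441]), 'grasp_force': 107.37681984901428, 'gripper_width': 0.1513384016965075}
```

View pics/c.png

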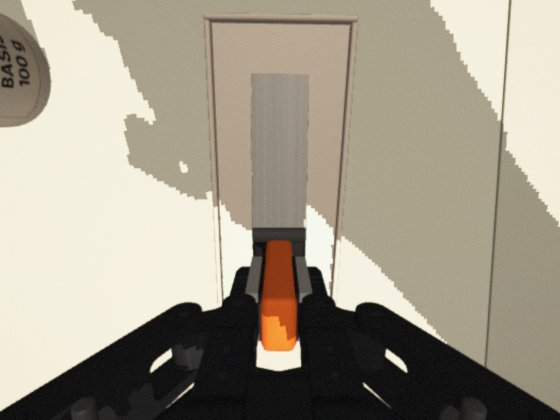

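Emit:
apply_moves --deltas '[[1,[0,0,-0.1],0],[1,[0,0,-0.2],0],[1,[0,0,-0.3],0],[1,[-0.01,0.1,-0.3],-0.01],[1,[-0.02,0.25,-0.3],-0.02],[1,[-0.03,0.42,-0.3],-0.03],[1,[-0.05,0.6,-0.3],-0.04],[1,[-0.06,0.75,-0.3],-0.05],[1,[-0.073,0.87,-0.3],-0.056],[1,[-0.073,0.95,-0.3],-0.056],[1,[-0.073,0.95,-0.3],-0.056],[1,[-0.073,0.95,-0.3],-0.056]]'

```text
t: 6.2
eef_pos: [0.4562, 0.1586, 0.0991]
tool_rot: [-0.0, 0.994, 0.106, 0.001]
contact_force: [0.9, -0.3, -1.3]
gripper_width: 0.151
grasp_force: 107.2
```

```bash
cat > go.py <<'E'
import sys
from h import *
# python go.py x y z yawdeg : deltas in tool units from the present measured pose
def st():
    o=bot.get_obs();w,x,y,z=o["tool_rot"];M=R.from_quat([x,y,z,w]).as_matrix()
    return o,M,np.degrees(np.arctan2(M[1,0],M[0,0]))
if __name__=="__main__":
    o,M,yaw=st();t=np.array([float(a) for a in sys.argv[1:4]])
    print("t",o["t"],"pos",o["eef_pos"].round(4),"yaw",yaw.round(2),"F",o["contact_force"].round(2),"q",o["q"].round(2))
    print("shift",(M.T@(t-o["eef_pos"])/.2).round(4),"turn",-(float(sys.argv[4])-yaw)/360)
E
python3 go.py 0.4444 0.0701 0.075 12.3
python3 - <<'E'
from h import *
b=np.load("c.npz");p=dict(T=b["T"],intrinsics=b["K"])
for z in(.003,.006,.009,.011):
  q=toplane(p,[[280,74]],z)[0];d=q-[.4974,.3447];a=np.radians(-7.93);print(z,(d@[np.cos(a),np.sin(a)]).round(4),(d@[-np.sin(a),np.cos(a)]).round(4))
c=toplane(p,[[205,17],[357,17]],.010);m=c.mean(0);a=np.arctan2(*(c[0]-c[1])[::-1])-np.pi/2;print("tray front mid",m,np.degrees(a),"centre",m-.085*np.array([np.cos(a),np.sin(a)]))
E
```

```text
t 6.2 pos [0.4562 0.1586 0.0991] yaw 12.2 F [ 0.92 -0.29 -1.32] q [-0.6   0.35  0.16  2.13 -0.09  0.66 -1.74]
shift [-0.1511  0.4199  0.1198] turn -0.0002808995653986241
0.003 0.0983 -0.0014
0.006 0.0979 -0.0014
0.009 0.0975 -0.0014
0.011 0.0973 -0.0014
tray front mid [0.61882602 0.32593262] -7.975982434070083 centre [0.53464828 0.33772705]
```

Emit:
apply_moves --deltas '[[1,[-0.05,0.12,0.0],0],[1,[-0.1,0.27,0.03],0],[1,[-0.15,0.37,0.06],0],[1,[-0.15,0.42,0.1],0],[1,[-0.15,0.42,0.12],0],[1,[-0.15,0.42,0.12],0],[1,[-0.15,0.42,0.12],0],[1,[-0.15,0.42,0.12],0]]'

```text
t: 7.0
eef_pos: [0.4446, 0.0705, 0.0749]
tool_rot: [-0.0, 0.994, 0.107, 0.0]
contact_force: [0.0, -0.1, -1.7]
gripper_width: 0.149
grasp_force: 107.3
```

```bash
python3 go.py 0.4444 0.0701 0.075 12.3; python3 - <<'E'
from h import *
p=cam("wrist");cv2.imwrite("pics/d.png",p["color"][:,:,::-1]);np.savez("d.npz",T=p["T"],K=p["intrinsics"])
for c in mask(p,(100,120,30),(130,255,255))[:1]:print(cv2.boundingRect(c),rect(p,c,.028))
p=cam("side");cv2.imwrite("pics/ds.png",p["color"][:,:,::-1])
E
```

```text
t 7.0 pos [0.4446 0.0705 0.0749] yaw 12.34 F [ 0.02 -0.06 -1.71] q [-0.44  0.35  0.17  2.22 -0.11  0.58 -1.55]
shift [-0.0013  0.0018 -0.0006] turn 0.00011775740973729083
(199, 0, 160, 64) ((561.8014526367188, 95.21322631835938), (30.042667388916016, 83.70183563232422), 12.334054946899414)
```

View pics/d.png

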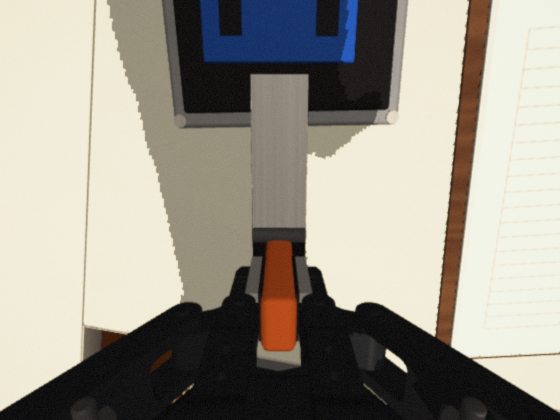

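Emit:
apply_moves --deltas '[[1,[0,0,0.03],0],[1,[0,0,0.06],0],[1,[0,0,0.085],0],[1,[0,0,0.09],0],[1,[0,0,0.09],0]]'

```text
t: 7.6
eef_pos: [0.4438, 0.0691, 0.0563]
tool_rot: [0.0, 0.994, 0.107, -0.0]
contact_force: [-0.3, 0.6, -0.9]
gripper_width: 0.153
grasp_force: 107.3
```

Emit:
apply_moves --deltas '[[1,[0,0,0.005],0],[1,[0,0,0.008],0],[1,[0,0,0.008],0]]'

```text
t: 7.9
eef_pos: [0.4441, 0.0692, 0.0551]
tool_rot: [-0.0, 0.994, 0.107, 0.0]
contact_force: [0.3, 0.6, -2.0]
gripper_width: 0.151
grasp_force: 107.3
```

Emit:
apply_moves --deltas '[[1,[0,0,0.005],0],[1,[0,0,0.005],0]]'

```text
t: 8.1
eef_pos: [0.4441, 0.0692, 0.0541]
tool_rot: [-0.0, 0.994, 0.107, 0.0]
contact_force: [0.0, -0.2, -1.7]
gripper_width: 0.152
grasp_force: 107.3
```

```bash
python3 go.py 0.4444 0.0701 0.05 12.3; python3 - <<'E'
from h import *
b=np.load("d.npz");p=dict(T=b["T"],intrinsics=b["K"]);u=np.array([np.cos(.2148),np.sin(.2148)])
for n,uv,z in(("padedge",[280,112],.018),("lip",[280,63],.028),("tip@.037",[280,73],.04)):print(n,toplane(p,[uv],z)[0]@u)
print("tcp",p["T"][:3,3],np.array([.4446,.0705])@u)
E
```

```text
t 8.1 pos [0.4441 0.0692 0.0541] yaw 12.24 F [ 0.02 -0.24 -1.66] q [-0.43  0.39  0.16  2.23 -0.12  0.53 -1.53]
shift [ 0.0026 -0.0041  0.0204] turn -0.00016437313056316682
padedge 0.5286413925122521
lip 0.5541701228390289
tip@.037 0.5475662767517387
tcp [0.51853572 0.08613213 0.21670485] 0.4494098850576138
```

Emit:
apply_moves --deltas '[[1,[0,0,0.005],0],[1,[0,0,0.005],0]]'

```text
t: 8.3
eef_pos: [0.444, 0.0692, 0.053]
tool_rot: [-0.0, 0.994, 0.107, -0.0]
contact_force: [0.1, -0.0, -1.4]
gripper_width: 0.146
grasp_force: 107.3
```

Emit:
apply_moves --deltas '[[1,[0,0,0.004],0],[1,[0,0,0.004],0]]'

```text
t: 8.5
eef_pos: [0.444, 0.0692, 0.0522]
tool_rot: [0.0, 0.994, 0.107, -0.0]
contact_force: [-0.4, 0.9, -0.5]
gripper_width: 0.15
grasp_force: 107.3
```

Emit:
apply_moves --deltas '[[1,[0,0,0.002],0],[1,[0,0,0.002],0],[1,[0,0,0.002],0]]'

```text
t: 8.8
eef_pos: [0.4441, 0.0692, 0.0519]
tool_rot: [0.0, 0.994, 0.107, 0.0]
contact_force: [-0.3, 0.1, -0.5]
gripper_width: 0.152
grasp_force: 107.3
```

```bash
python3 - <<'E'
from h import *
f=[]
for i in range(6):
    bot.read_camera("wrist");o=bot.get_obs();f.append(o["contact_force"])
print(np.mean(f,0),np.std(f,0),o["t"],o["eef_pos"])
E
```

```text
[ 0.09751312  0.16347916 -1.52813111] [0.5021605  0.61926014 0.44843179] 9.1 [0.44410741 0.06919456 0.05192313]
```

Emit:
apply_moves --deltas '[[1,[0,0,0.004],0],[1,[0,0,0.004],0]]'

```text
t: 9.3
eef_pos: [0.444, 0.0692, 0.051]
tool_rot: [-0.0, 0.994, 0.107, -0.0]
contact_force: [-0.1, 0.0, -1.5]
gripper_width: 0.148
grasp_force: 107.3
```

```bash
cat > f.py <<'E'
from h import *
f=[];m=[]
for i in range(6):
    bot.read_camera("wrist");o=bot.get_obs();f.append(o["contact_force"]);m.append(o["torque"])
print("F",np.mean(f,0).round(2),"M",np.mean(m,0).round(3),o["t"],o["eef_pos"].round(4))
E
python3 f.py
```

```text
F [ 0.19 -0.21 -1.27] M [-0.018  0.017 -0.005] 9.6 [0.4441 0.0692 0.0511]
```

Emit:
apply_moves --deltas '[[1,[0,0,0.004],0],[1,[0,0,0.004],0]]'

```text
t: 9.8
eef_pos: [0.4441, 0.0692, 0.0503]
tool_rot: [-0.0, 0.994, 0.107, 0.0]
contact_force: [-1.1, -1.1, 1.0]
gripper_width: 0.152
grasp_force: 107.4
```

```bash
python3 f.py
```

```text
F [-0.85 -0.04  0.74] M [ 0.015  0.009 -0.007] 10.1 [0.4441 0.0692 0.0504]
```

Emit:
apply_moves --deltas '[[1,[0.01,0,0.001],0],[1,[0.02,0,0.001],0],[1,[0.03,0,0.001],0],[1,[0.04,0,0.001],0],[1,[0.05,0,0.001],0],[1,[0.06,0,0.001],0],[1,[0.07,0,0.001],0],[1,[0.08,0,0.001],0],[1,[0.08,0,0.001],0],[1,[0.08,0,0.001],0]]'

```text
t: 11.1
eef_pos: [0.4602, 0.0727, 0.0502]
tool_rot: [-0.0, 0.994, 0.107, 0.0]
contact_force: [0.9, -0.2, 0.1]
gripper_width: 0.148
grasp_force: 107.4
```

```bash
python3 f.py; python3 - <<'E'
from h import *
p=cam("wrist");u=np.array([np.cos(.2148),np.sin(.2148)])
cv2.imwrite("pics/e.png",p["color"][:,:,::-1])
for c in mask(p,(100,120,30),(130,255,255))[:1]:
    r=rect(p,c,.028);print(r,"lip",np.array(r[0])@u/1000-min(r[1])/2000,"tcp",bot.get_obs()["eef_pos"][:2]@u)
E
```

```text
F [0.6  0.05 0.65] M [ 0.085 -0.322 -0.005] 11.4 [0.4602 0.0727 0.0502]
((565.83154296875, 96.10679626464844), (37.754695892333984, 83.34304809570312), 12.236178398132324) lip 0.5544362039176919 tcp 0.4650041751264723
```

View pics/e.png

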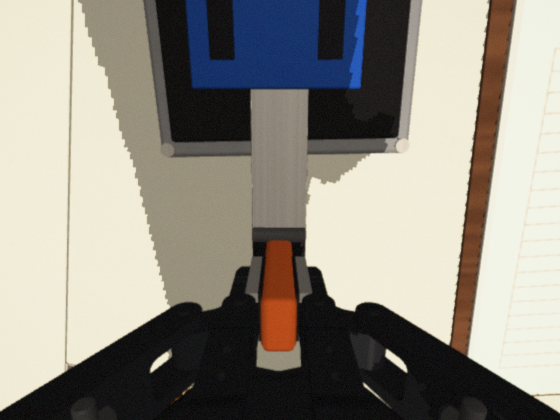

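Emit:
apply_moves --deltas '[[1,[0,0,0.0015],0],[1,[0,0,0.0015],0],[1,[0,0,0.0015],0],[1,[0,0,0.0015],0]]'

```text
t: 11.85
eef_pos: [0.46, 0.0727, 0.0499]
tool_rot: [-0.0, 0.994, 0.107, 0.0]
contact_force: [1.3, 0.3, 1.8]
gripper_width: 0.146
grasp_force: 107.4
```

```bash
python3 f.py
```

```text
F [ 1.32 -0.13  1.66] M [ 0.165 -0.621  0.005] 12.15 [0.4599 0.0726 0.0499]
```

Emit:
apply_moves --deltas '[[1,[0,0,-0.005],0],[1,[0,0,-0.011],0],[1,[0,0,-0.0175],0],[1,[0.0015,0,-0.0275],0],[1,[0.003,0,-0.04],0],[1,[0.005,0,-0.0525],0],[1,[0.009,0,-0.065],0],[1,[0.014,0,-0.0775],0],[1,[0.019,0,-0.089],0],[1,[0.025,0,-0.1],0],[1,[0.0315,0,-0.11],0],[1,[0.039,0,-0.121],0]]'

```text
t: 13.35
eef_pos: [0.4674, 0.0743, 0.0741]
tool_rot: [-0.0, 0.994, 0.107, -0.0]
contact_force: [-0.8, 0.1, -1.3]
gripper_width: 0.151
grasp_force: 107.4
```

```bash
python3 f.py; python3 - <<'E'
from h import *
a=cam("side")["color"][150:260,150:300];b=cam("scene")["color"][210:320,260:410]
c=cv2.resize(np.hstack([a,b]),None,fx=2.6,fy=2.6,interpolation=cv2.INTER_CUBIC)
cv2.imwrite("pics/f.png",c[:,:,::-1])
E
```

```text
F [ 0.   -0.12 -1.72] M [-0.001  0.05  -0.001] 13.65 [0.4673 0.0742 0.0739]
```

View pics/f.png

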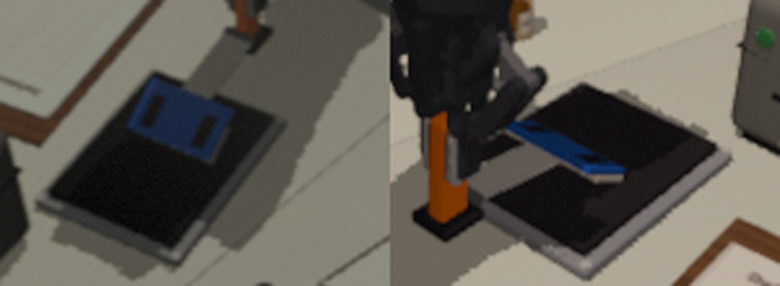

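Emit:
apply_moves --deltas '[[1,[0.007,0,-0.009],0],[1,[0.0145,0,-0.017],0],[1,[0.022,0,-0.0245],0],[1,[0.0305,0,-0.0315],0],[1,[0.039,0,-0.038],0],[1,[0.048,0,-0.0445],0],[1,[0.057,0,-0.0505],0],[1,[0.0665,0,-0.056],0],[1,[0.0765,0,-0.061],0],[1,[0.087,0,-0.0655],0],[1,[0.097,0,-0.0695],0],[1,[0.104,0,-0.0715],0]]'

```text
t: 14.95
eef_pos: [0.488, 0.0787, 0.0884]
tool_rot: [-0.0, 0.994, 0.107, 0.0]
contact_force: [-0.2, 0.0, -1.4]
gripper_width: 0.152
grasp_force: 107.4
```

```bash
python3 f.py; python3 - <<'E'
from h import *
a=cam("side")["color"][150:260,150:300];b=cam("scene")["color"][210:320,260:410]
c=cv2.resize(np.hstack([a,b]),None,fx=2.6,fy=2.6,interpolation=cv2.INTER_CUBIC)
cv2.imwrite("pics/g.png",c[:,:,::-1])
E
```

```text
F [ 0.09 -0.04 -1.32] M [-0.008  0.035 -0.004] 15.25 [0.4875 0.0786 0.0882]
```

View pics/g.png

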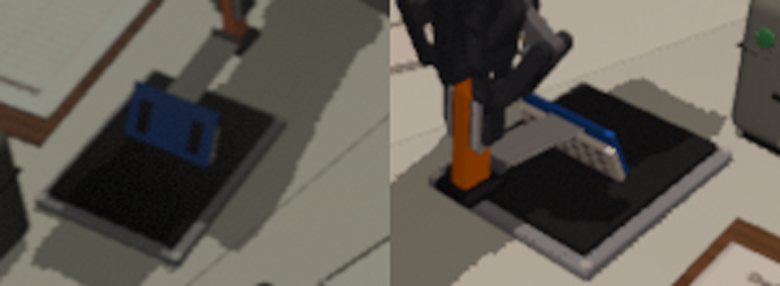

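Emit:
apply_moves --deltas '[[1,[0.01,0,-0.0025],0],[1,[0.02,0,-0.005],0],[1,[0.03,0,-0.007],0],[1,[0.04,0,-0.0085],0],[1,[0.05,0,-0.01],0],[1,[0.06,0,-0.01],0],[1,[0.07,0,-0.01],0],[1,[0.08,0,-0.01],0],[1,[0.09,0,-0.01],0],[1,[0.1,0,-0.01],0],[1,[0.1,0,-0.01],0],[1,[0.1,0,-0.01],0]]'

```text
t: 16.55
eef_pos: [0.5072, 0.0828, 0.0903]
tool_rot: [0.0, 0.994, 0.107, -0.0]
contact_force: [-0.2, -0.1, -1.1]
gripper_width: 0.149
grasp_force: 107.4
```

```bash
python3 f.py; python3 - <<'E'
from h import *
a=cam("side")["color"][150:260,150:300];b=cam("scene")["color"][210:320,260:410]
c=cv2.resize(np.hstack([a,b]),None,fx=2.6,fy=2.6,interpolation=cv2.INTER_CUBIC)
cv2.imwrite("pics/i.png",c[:,:,::-1])
E
```

```text
F [-0.25 -0.03 -1.19] M [-0.027  0.028  0.001] 16.85 [0.5072 0.0828 0.0903]
```

View pics/i.png

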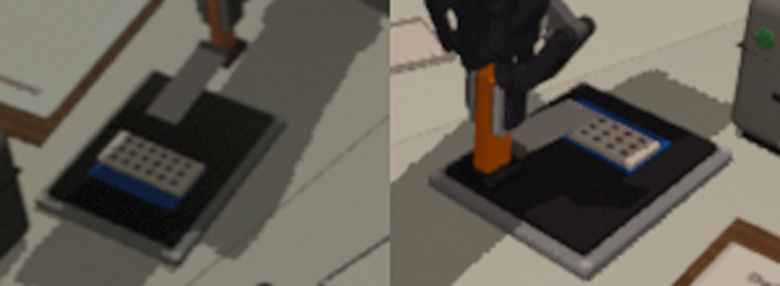

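```bash
python3 go.py 0.4974 0.3447 0.11 -7.93
```

```text
t 16.95 pos [0.5072 0.0829 0.0903] yaw 12.24 F [-0.46 -0.12 -0.88] q [-0.43  0.41  0.18  2.07 -0.11  0.67 -1.53]
shift [ 0.2297 -1.2897 -0.0984] turn 0.05602231916996469
```

Emit:
apply_moves --deltas '[[1,[0,0,-0.05],0],[1,[0,0,-0.1],0],[1,[0.02,-0.08,-0.1],0.005],[1,[0.04,-0.22,-0.1],0.015],[1,[0.08,-0.38,-0.1],0.025],[1,[0.11,-0.54,-0.1],0.036],[1,[0.14,-0.7,-0.1],0.046],[1,[0.17,-0.84,-0.1],0.056],[1,[0.19,-0.95,-0.1],0.056],[1,[0.19,-0.95,-0.1],0.056],[1,[0.19,-0.95,-0.1],0.056]]'

```text
t: 18.05
eef_pos: [0.5041, 0.277, 0.111]
tool_rot: [-0.0, 0.998, -0.068, 0.0]
contact_force: [-0.3, -0.1, -1.0]
gripper_width: 0.148
grasp_force: 107.3
```

```bash
python3 go.py 0.4974 0.3447 0.058 -7.93
```

```text
t 18.05 pos [0.5041 0.277  0.111 ] yaw -7.85 F [-0.26 -0.06 -1.04] q [-0.79  0.46  0.23  1.92 -0.15  0.78 -2.18]
shift [-0.0796 -0.3305  0.2651] turn 0.00023411382878188756
```

Emit:
apply_moves --deltas '[[1,[-0.03,-0.12,0],0],[1,[-0.06,-0.25,0],0],[1,[-0.08,-0.33,0],0],[1,[-0.08,-0.33,0],0],[1,[-0.08,-0.33,0.08],0],[1,[-0.08,-0.33,0.16],0],[1,[-0.08,-0.33,0.23],0],[1,[-0.08,-0.33,0.265],0],[1,[-0.08,-0.33,0.265],0],[1,[-0.08,-0.33,0.265],0]]'

```text
t: 19.05
eef_pos: [0.4977, 0.3439, 0.0576]
tool_rot: [0.0, 0.998, -0.069, 0.0]
contact_force: [0.5, -0.0, -0.9]
gripper_width: 0.151
grasp_force: 107.4
```

```bash
python3 go.py 0.4974 0.3447 0.0412 -7.93;python3 - <<'E'
from h import *
p=cam("wrist")
for t in("tray_in","lifter_mid"):
    for r in bot.look_for(p,t)[:1]:print(t,np.round(r["point"],4),round(r["confidence"],2))
E
```

```text
t 19.05 pos [0.4977 0.3439 0.0576] yaw -7.95 F [ 0.52 -0.03 -0.94] q [-0.86  0.58  0.21  1.87 -0.17  0.71 -2.27]
shift [-0.0019 -0.0038  0.082 ] turn -4.678189871566306e-05
tray_in [0.5746 0.3353 0.0023] 0.79
lifter_mid [0.5363 0.3421 0.0304] 0.64
```

Lower to about 0.5 mm above the floor, then step until it touches.

Emit:
apply_moves --deltas '[[1,[-0.002,-0.004,0.03],0],[1,[-0.002,-0.004,0.06],0],[1,[-0.002,-0.004,0.075],0],[1,[-0.002,-0.004,0.082],0],[1,[-0.002,-0.004,0.084],0],[1,[-0.002,-0.004,0.084],0]]'

```text
t: 19.8
eef_pos: [0.497, 0.345, 0.0406]
tool_rot: [0.0, 0.998, -0.069, -0.0]
contact_force: [-0.5, -0.2, 0.1]
gripper_width: 0.154
grasp_force: 108.0
```

```bash
python3 f.py
```

```text
F [-0.85 -0.39  0.51] M [-0.085  0.212 -0.014] 20.1 [0.4971 0.3451 0.0406]
```

Emit:
apply_moves --deltas '[[0.8,[0,0,0],0],[0.6,[0,0,0],0],[0.4,[0,0,0],0],[0.4,[0,0,0],0],[0.4,[0,0,-0.1],0],[0.4,[0,0,-0.25],0],[0.4,[0,0,-0.45],0],[0.4,[0,0,-0.65],0],[0.4,[0,0,-0.8],0],[0.4,[0,0,-0.8],0],[0.4,[0,0,-0.8],0]]'

```text
t: 21.2
eef_pos: [0.4972, 0.3452, 0.2011]
tool_rot: [-0.001, 0.998, -0.069, 0.0]
contact_force: [0.3, -1.1, -0.6]
gripper_width: 0.598
grasp_force: 0.0
```

```bash
python3 - <<'E'
from h import *
o=bot.get_obs();print(o["t"],o["eef_pos"],o["gripper_width"],o["contact_force"])
for n in("wrist","side"):
    p=cam(n)
    for c in mask(p,(3,150,80),(18,255,255))[:2]:print(n,"orange",cv2.boundingRect(c),rect(p,c,.083)[0])
    for t in("plate_center","lifter_handle","tray_in","lifter_mid"):
        for r in bot.look_for(p,t)[:1]:print(t,np.round(r["point"],4),round(r["confidence"],2))
    if n=="wrist":
        g=cv2.cvtColor(p["color"],cv2.COLOR_RGB2GRAY)
        Tin=np.linalg.inv(p["T"]);a=np.radians(-8);u=np.array([np.cos(a),np.sin(a),0]);v=np.array([-u[1],u[0],0])
        # brightness along blade axis and across blade, at z=.009
        h0=np.array([.4974,.3447,.009])
        def s(P):
            c=p["intrinsics"]@(Tin[:3,:3]@P+Tin[:3,3]);return int(g[int(c[1]/c[2]),int(c[0]/c[2])])
        print([s(h0+u*d/1000) for d in range(60,140,4)]);print([s(h0+u*.06+v*d/1000) for d in range(-48,49,4)])
E
```

```text
21.2 [0.49718301 0.34524095 0.20109729] 0.5981165500828287 [ 0.30192197 -1.05860334 -0.62463853]
wrist orange (271, 183, 17, 39) (503.4274597167969, 343.255615234375)
plate_center [0.6217 0.1211 0.0279] 0.61
lifter_handle [0.5352 0.3399 0.0175] 0.61
tray_in [ 5.521e-01  3.350e-01 -3.000e-04] 0.92
[195, 195, 199, 197, 199, 199, 197, 177, 127, 129, 177, 225, 145, 140, 141, 140, 140, 138, 135, 136]
[141, 133, 122, 119, 144, 138, 228, 228, 208, 199, 200, 199, 195, 195, 196, 193, 211, 227, 226, 227, 223, 174, 223, 219, 221]
side orange (461, 315, 17, 19) (543.349365234375, 680.1455688476562)
side orange (327, 213, 9, 8) (500.1800842285156, 347.2130432128906)
plate_center [0.6334 0.1154 0.0244] 0.96
lifter_handle [0.5214 0.3438 0.016 ] 0.78
tray_in [ 5.517e-01  3.533e-01 -1.000e-04] 0.95
lifter_mid [0.5225 0.339  0.0209] 0.76
```

```bash
python3 -c "
from station import bot
print(bot.hand_in())"
```

```text
the job is handed in; nothing more can be done
None
```

I handed the job in at about 21 s: the plate lies white face up on the pad and the lifter is released in its tray, both going by my last camera checks. The hand-in returned no verdict. I also viewed 11 pictures, one over the limit of 10.

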